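# Find the heavy side of a wooden wheel on its balancing stand

### The arm

A 6-joint arm with a two-finger parallel gripper is mounted at the origin on the work surface. World frame = base frame: x ahead of the robot, y to its left, z up, the work surface at z = 0. Lengths are in m, angles in rad, forces in N, time in s.
With the tool pointing down it reaches from about 0.35 to 0.95 m from the base axis. Payload 17.4 kg.
Tool frame: the origin (TCP) lies at the very end of the fingers, on their centre line; the grasp point (between the pads) lies 19 mm behind it; y points along the fingers, z is the direction in which the jaws open and shut, and the axes are right-handed (so a half turn about y gives the same grasp; the last joint's range is limited). The gripper opens to 93 mm and grips with 3 to 60 N. Pads are 15 mm wide; open, the fingers measure 128 mm over their backs; the gripper's body (75 mm by 188 mm) begins 65 mm behind the grasp point.
Start: joints at [1.123, 0.116, 1.442, -0, 1.584, -0.038], TCP at [0.269, 0.619, 0.219] pointing down, gripper open.
Joint ranges: [-2.83, 2.83], [-0.83, 2.19], [0.07, 2.5], [-1.14, 4.28], [0.01, 3], [-2.97, 2.97]. Speed limits (rad/s): [1.89, 1.89, 2.22, 3.14, 3.14, 3.14].

### API

Orientations are given as a unit quaternion [x, y, z, w].
In Python, from workcell import manip, vision gives the robot as it stands.
- The arm moves only by the tool play_rows, never from a script. Its argument "targets" is a list of rows, each a list of 2 entries, a list of its own where there are three numbers: the shift along the tool's x, y, z in mm, then the turn, a rotation vector about the tool's x, y, z in rad. A call has exactly 5 rows; each row is the pose to reach, as a shift and turn from the pose commanded when the call began, along the tool's axes at that moment; what a row does not reach only later rows make up. A row lasts 1/8 s, in which the tool goes at most 62.5 mm and 10.7 degrees, less where a joint would pass 70% of its speed; a pose out of reach is approached as far as the arm can. A call with a gripper value outside its range is refused whole. "hand" is the finger opening in mm, from 0 to 93, set as the call begins (left out, the last holds). The fingers move at their own pace and stop on an object; "force" is the grip in N (left out, the last holds). Time passes only in rows, so rows that repeat a pose let the fingers close, or fill a call up. It gives the time, the measured TCP pose, the force and the opening at its end, in the units of the state.
- manip.get_state(): the state, without advancing time (a new reading comes with each control period).
- vision.get_image(name): name is "scene" or "top"; returns a dict with "color" (384x512x3 uint8, blue, green, red), "vfov" (degrees; the focal length in pixels is half the picture's height over the tangent of half this angle, whatever the lens; pixels are square), "cx", "cy" (the principal point, pixels), "R" (3x3) and "t" (3): a world point X has camera coordinates R X + t. Camera axes: x right, y down, z forward; pixel columns grow to the right and rows downward; lengths in m; the calibration is good to about 2 mm. A picture is of the moment at which its call begins. There is no depth.
- manip.finish_job(): hands the job in, once; it reports no verdict.
The state is a dict: "time": time; "qpos": joint angles; "joint_vel": joint speeds; "tau": joint torques, N m; "ee_pos": TCP position; "tcp_rot": TCP orientation; "force": force on the tool from outside, world axes, zero at the start; "moment": the same for the moment, N m; "width": opening from 0.0 (shut) to 1.0 (fully open).
Only numpy, scipy, OpenCV 4.12 (cv2) and the standard library are available. Lean on these libraries where they do the work, as an engineer would, in place of code of your own. Each camera call takes 0.05 s, during which the arm holds its last target. There are 200 camera calls.

### The job

Get the wooden wheel ready for balancing: first stand the brass weight upright on the stand's base board, midway between the two dowel pins, and let go of it. Then take the wheel's red crank handle, turn the wheel and feel by hand which side is heavy (nothing shows it), bring that heavy side straight down, and finish still gripping the handle with the wheel at rest. Leave the glue bottle, the tin and the offcut alone.

Things in the scene. Friction and masses are not known exactly. Their poses are not given: they have to be found in the camera images.
- stand: Wooden balancing stand, fixed; origin on the bench under the wheel's centre. Its y axis (level) is the axle's direction: the crank is on the -y side, the A-frame post (y 25 to 55 mm, up to 170 mm high) and the place for the weight on the +y side; x lies level in the wheel's plane. Base board: x -85 to 85, y -50 to 190 mm, top 18 mm above the bench.
- axle (a point): Centre of the wheel, 145 mm above the bench; axes as the stand's. Wheel 200 mm across, 24 mm thick (y -12 to 12). A lead slug hidden in the wood, fixed in the wheel, makes one side heavy: 0.20 to 0.28 N m when level with the axle. The bearing drags with a steady 0.32 N m either way, so the wheel stays where it is left. At the start the heavy side is at least 0.6 rad from straight down.
- slot (a point): Point on top of the base board midway between the two dark dowel pins (18 mm above the bench; stand x 0, y 138 mm). The pins are 12 mm thick, 15 mm tall and stand at x -60 and +60 mm from this point.
- wheel (a joint): Turn of the wheel about the stand's +y axis, rad: 0 with the crank handle straight up, growing as the wheel's top moves to the stand's +x: the handle's centre is at x = 60 sin(q), z = 145 + 60 cos(q) mm in the stand's frame. Free for two turns either way. The zero and the ribs tell nothing of the heavy side, whose place round the wheel differs every time.
- handle (a point): Centre of the red crank handle, 70 mm from the wheel's middle plane on the stand's -y side, 60 mm from the axle: a round sleeve 20 mm thick, along the axle's direction, from 34 to 96 mm from the wheel's middle plane. It spins freely on its pin, so a hand can go round the circle without turning. Starts within 0.5 rad of straight up. Its own axes turn with it.
- weight_mid (a point): Centre (half-way up) of the brass weight, 250 g, 64 mm tall: round foot 44 mm across and 22 mm high, above it a round grip 26 mm across from 27 to 64 mm above its underside. It starts upright on the bench, on the right (-y) of the stand; z is its own upright axis.
- glue: Bystander: white glue bottle with red cap, 56 mm across, 140 mm tall; origin at the centre of its underside.
- tin: Bystander: steel and green tin, 74 mm across, 85 mm tall; origin at the centre of its underside.
- offcut: Bystander: flat wooden offcut, 110 x 60 x 24 mm; origin at the centre of its underside.
Mind the look-alikes: they are no part of the job. Of the things shaped like the part that bears weight_mid, the brass one is meant.

How it is judged:
On the way:
1. the brass weight stands upright, let go, midway between the pins (horizontal distance between weight_mid and slot below 0.015 m and angle between weight_mid's own z axis and vertical below 0.1 rad and z of weight_mid in the frame of slot below 0.036 m and contact force between the fingers and weight below 0.05 N), for 0.2 s.
At the end, for the whole second after the job is handed in: The wheel's heavy spot is within 0.35 rad (20 degrees) of straight below the axle, the wheel is at rest (under 0.1 rad/s), the fingers still grip the crank handle (over 3 N), and the brass weight stands upright on the base board within 15 mm of the midpoint between the pins (height (world z) of heavy below 0.0839 m and velocity of joint wheel between -0.1 and 0.1 rad/s and contact force between the fingers and sleeve above 3 N and horizontal distance between weight_mid and slot below 0.015 m and angle between weight_mid's own z axis and vertical below 0.1 rad and z of weight_mid in the frame of slot below 0.036 m); the arm keeps its last pose, push and grip.
It fails at once if the glue bottle is disturbed (moved over 30 mm) (distance of glue from where it was at the start of the episode above 0.03 m).
It fails at once if the tin is disturbed (moved over 30 mm) (distance of tin from where it was at the start of the episode above 0.03 m).
It fails at once if the offcut is disturbed (moved over 30 mm) (distance of offcut from where it was at the start of the episode above 0.03 m).
It also fails if it takes over 72 s, if anything falls off the work surface, if the arm or the gripper's body presses on something with over 40 N, if the wrist force passes 120 N, or if a joint passes its speed limit or range.

## Working session

There is one attempt and no reset: what is moved stays moved. The work goes in short steps, Python scripts to look and compute and a tool call to move; the robot and the scene stay as the last step left them, time stands still between calls to the robot, and variables do not carry over. Pictures are saved under pics/ and viewed, about 8 in all and at most 12, crops included, and the job is handed in when it is done.

Besides the shell and the picture viewer there is one more tool, called after "Call:" as name(argument=value, ...) on one line, values as JSON. play_rows: Moves the arm, as the interface text tells. Its arguments: {"type":"object","properties":{"targets":{"type":"array"},"hand":{"type":"number"},"force":{"type":"number"}},"required":["targets"]}

```bash
mkdir -p pics; ls; python3 - <<'E'
from workcell import manip, vision
import cv2
s=manip.get_state(); print({k:s[k] for k in s})
for n in("scene","top"):
    d=vision.get_image(n); cv2.imwrite(f"pics/{n}0.png",d["color"]); print(n,d["vfov"],d["cx"],d["cy"],d["R"],d["t"])
E
```

```text
pics
{'time': 0.0, 'qpos': array([ 1.12318537e+00,  1.16488018e-01,  1.44227078e+00, -3.58249814e-05,
        1.58399826e+00, -3.77861437e-02]), 'joint_vel': array([ 0.00141673,  0.00010087,  0.00022578,  0.00102666, -0.00177122,
       -0.00051145]), 'tau': array([-2.72265579e-04, -7.21253943e+01, -6.22611737e+01,  7.80495373e-02,
        2.37445574e-02, -9.32925400e-05]), 'ee_pos': array([0.2688727 , 0.61891272, 0.21790038]), 'tcp_rot': array([ 0.69271578, -0.14396985,  0.14379657, -0.69191046]), 'force': array([ 0.44582327,  0.55526017, -0.51346609]), 'moment': array([ 0.00598094,  0.03742917, -0.03790154]), 'width': 1.0012284884005724}
scene 45.280628008130186 262.382527452054 185.9898998381363 [[ 0.37273748  0.92788454  0.00985166]
 [ 0.72902692 -0.28625366 -0.62175444]
 [-0.57409626  0.23893331 -0.78315028]] [-0.24685468 -0.32432116  1.6584336 ]
top 43.95062974786654 248.5433902592028 186.26144580487752 [[-0.02645997 -0.99953075 -0.01543197]
 [-0.99607678  0.02766631 -0.08405724]
 [ 0.08444474  0.01314728 -0.99634142]] [0.059831   0.57436346 1.53359948]
```

View pics/scene0.png

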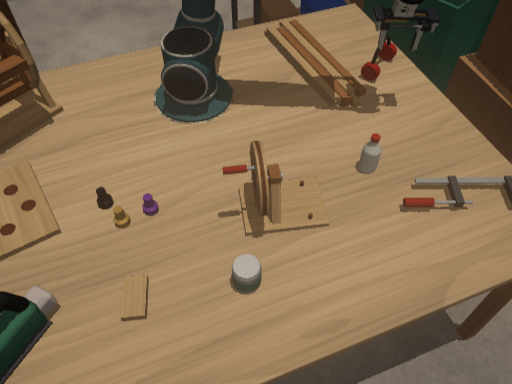

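View pics/top0.png

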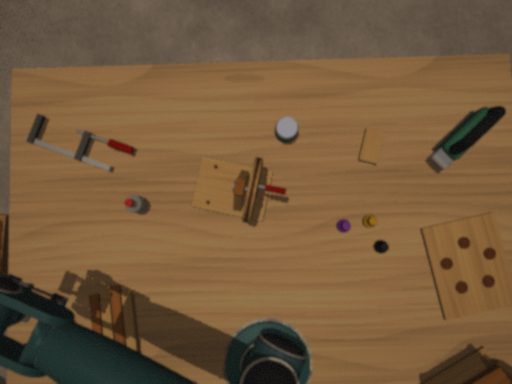

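The scene view shows three peg-like weights: black (104,198), brass (121,217) and purple (150,205). In the top view they are at black (381,246), brass (370,221) and purple (344,226). I choose the brass one. The stand is at scene (265,190), with its handle at (235,169). Next is one enlarged montage for precise pixels.

```bash
python3 - <<'E'
import cv2, numpy as np
s=cv2.imread("pics/scene0.png"); t=cv2.imread("pics/top0.png")
def c(im,x,y,w,h,k): 
    o=cv2.resize(im[y:y+h,x:x+w],None,fx=k,fy=k,interpolation=cv2.INTER_CUBIC)
    for i in range(0,w,10): cv2.putText(o,str(x+i),(i*k,8),0,.3,(0,0,255)); cv2.line(o,(i*k,8),(i*k,14),(0,0,255))
    for j in range(0,h,10): cv2.putText(o,str(y+j),(0,j*k+4),0,.3,(255,0,0)); cv2.line(o,(18,j*k),(24,j*k),(255,0,0))
    return o
a=np.vstack([c(s,215,135,115,100,4)[:300+100],np.zeros((0,460,3),np.uint8)])
b=c(t,190,150,105,80,4)
e=c(s,90,180,75,50,4); f=c(t,330,205,65,50,4)
H=600; o=np.zeros((600,800,3),np.uint8)
o[:400,:460]=a; o[400:600,:300]=e; o[400:600,310:570]=f
o[:320,460:800]=b[:, :340]
cv2.imwrite("pics/m1.png",o)
E
```

```text
(no output)
```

View pics/m1.png

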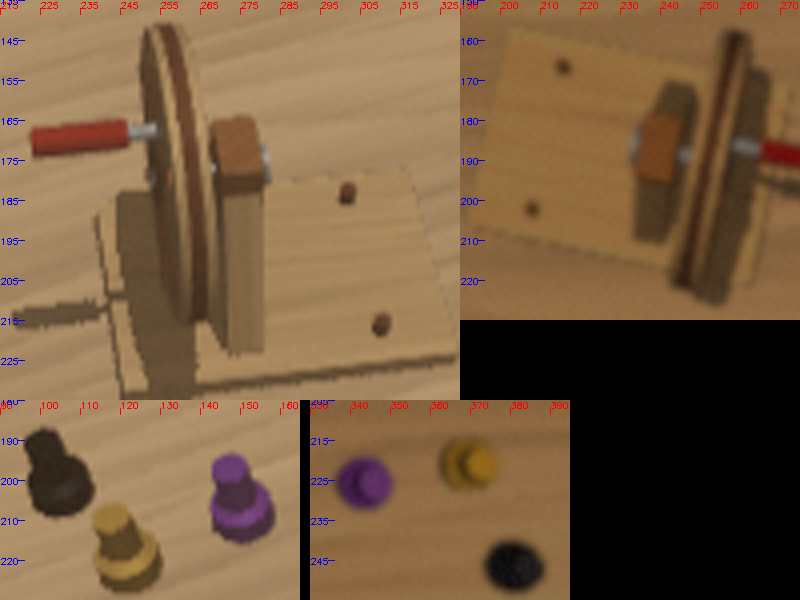

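The crop confirms brass at scene grip-top (118,209.5) and top-view grip-top (372.7,221). The pins are at scene (301.8,183.5) and (310.2,216), and top (215.8,166.5) and (208,202.2). The sleeve centre is at scene (235,169.6).

```bash
cat > h.py <<'E'
import numpy as np
from scipy.spatial.transform import Rotation as Ro
R={'s':np.array([[ 0.37273748,0.92788454,0.00985166],[0.72902692,-0.28625366,-0.62175444],[-0.57409626,0.23893331,-0.78315028]]),
't':np.array([[-0.02645997,-0.99953075,-0.01543197],[-0.99607678,0.02766631,-0.08405724],[0.08444474,0.01314728,-0.99634142]])}
T={'s':np.array([-0.24685468,-0.32432116,1.6584336]),'t':np.array([0.059831,0.57436346,1.53359948])}
C={'s':(262.3825,185.99),'t':(248.543,186.261)}
F={'s':192/np.tan(np.radians(45.280628/2)),'t':192/np.tan(np.radians(43.95063/2))}
def ray(c,u):
    d=np.array([(u[0]-C[c][0])/F[c],(u[1]-C[c][1])/F[c],1.]); return -R[c].T@T[c], R[c].T@d
def atz(c,u,z): o,d=ray(c,u); return o+d*(z-o[2])/d[2]
def proj(c,X): p=R[c]@X+T[c]; return F[c]*p[:2]/p[2]+np.array(C[c])
E
python3 - <<'E'
from h import *
np.set_printoptions(precision=4,suppress=True)
a=(atz('s',(301.8,183.5),.026)+atz('t',(215.8,166.5),.033))/2; b=(atz('s',(310.2,216),.026)+atz('t',(208,202.2),.033))/2
print(atz('s',(301.8,183.5),.026),atz('t',(215.8,166.5),.033),atz('s',(310.2,216),.026),atz('t',(208,202.2),.033))
d=a-b; print(np.linalg.norm(d)); yaw=np.arctan2(d[1],d[0]); X=np.array([np.cos(yaw),np.sin(yaw),0]);Y=np.array([-X[1],X[0],0])
m=(a+b)/2; m[2]=0; st=m-.138*Y; print("yaw",yaw,"slot",m,"stand",st)
for q in np.linspace(-.5,.5,6):
    H=st-.07*Y+.06*np.sin(q)*X+np.array([0,0,.145+.06*np.cos(q)])
    print(q,H,proj('s',H),proj('t',H))
print("wheel top",proj('s',st+[0,0,.245]),proj('t',st+[0,0,.245]))
print("weight",atz('s',(118,209.5),.064),atz('t',(372.7,221),.064),atz('t',(369,221),.022))
print("purple",atz('t',(344,226),.04),"black",atz('t',(381,246),.04),"glue",atz('t',(131,203),.14),"tin",atz('t',(287,128),.085))
for c,p in(('s',(110.5,0)),):pass
from workcell import manip
print(Ro.from_quat(manip.get_state()['tcp_rot']).as_matrix())
E
```

```text
[0.5279 0.1809 0.026 ] [0.6429 0.1495 0.033 ] [0.6439 0.1532 0.026 ] [0.5267 0.1773 0.033 ]
8.791908760662953e-05
yaw -0.5785824350217984 slot [0.5853 0.1652 0.    ] stand [0.5099 0.0497 0.    ]
-0.5 [0.4475 0.0068 0.1977] [235.9185 140.6646] [261.737  225.0907]
-0.3 [0.4568 0.0008 0.2023] [234.9118 142.3519] [263.7589 221.8139]
-0.09999999999999998 [ 0.4666 -0.0056  0.2047] [233.8594 144.8495] [265.9043 218.3216]
0.10000000000000009 [ 0.4766 -0.0122  0.2047] [232.8066 148.065 ] [268.077  214.7703]
0.30000000000000004 [ 0.4864 -0.0186  0.2023] [231.8005 151.8674] [270.1795 211.3198]
0.5 [ 0.4957 -0.0246  0.1977] [230.8872 156.0921] [272.1181 208.1234]
wheel top [259.1718 139.7274] [246.0014 203.1287]
weight [ 0.4529 -0.3445  0.064 ] [ 0.4514 -0.3456  0.064 ] [ 0.4519 -0.3438  0.022 ]
purple [ 0.438  -0.2589  0.04  ] black [ 0.3712 -0.374   0.04  ] glue [0.5249 0.4006 0.14  ] tin [ 0.7529 -0.0836  0.085 ]
[[ 0.9172 -0.0004  0.3984]
 [-0.3984 -0.0009  0.9172]
 [ 0.     -1.     -0.001 ]]
```

```bash
python3 - <<'E'
from h import *
np.set_printoptions(precision=4,suppress=True)
b=(atz('s',(301.8,183.5),.026)+atz('t',(208,202.2),.03))/2; a=(atz('s',(310.2,216),.026)+atz('t',(215.8,166.5),.03))/2
d=a-b; print(np.linalg.norm(d)); yaw=np.arctan2(d[1],d[0]); X=np.array([np.cos(yaw),np.sin(yaw),0]);Y=np.array([-X[1],X[0],0])
m=(a+b)/2; m[2]=0; st=m-.138*Y; print("yaw",yaw,"slot",m,"stand",st)
for q in np.linspace(-.5,.5,6):
    H=st-.07*Y+.06*np.sin(q)*X+np.array([0,0,.145+.06*np.cos(q)])
    print(q,H,proj('s',H),proj('t',H))
print("wheel top",proj('s',st+[0,0,.245]),proj('t',st+[0,0,.245]))
E
```

```text
0.11950499998493624
yaw -0.2346509678331962 slot [0.5855 0.1654 0.    ] stand [0.5534 0.0312 0.    ]
-0.5 [ 0.5091 -0.0302  0.1977] [230.5812 160.2305] [273.9082 203.4289]
-0.3 [ 0.5199 -0.0328  0.2023] [230.9457 162.1873] [274.7417 199.618 ]
-0.09999999999999998 [ 0.5313 -0.0355  0.2047] [231.3838 164.9688] [275.5967 195.5978]
0.10000000000000009 [ 0.5429 -0.0383  0.2047] [231.8777 168.4707] [276.4348 191.5485]
0.30000000000000004 [ 0.5544 -0.041   0.2023] [232.4064 172.5492] [277.2184 187.6522]
0.5 [ 0.5651 -0.0436  0.1977] [232.9462 177.0264] [277.9128 184.0815]
wheel top [258.6973 153.2933] [252.196  187.4735]
```

```bash
cat >> h.py <<'E'
def rot(psi): # tool down, jaw(z) at yaw psi
    c,s=np.cos(psi),np.sin(psi); z=np.array([c,s,0]);y=np.array([0,0,-1.]); return np.array([np.cross(y,z),y,z]).T
def plan(p0,R0,way):
    for w in way:
        p=np.array(w[:3]); R1=rot(np.radians(w[3]))
        print(w,'->',np.round(R0.T@(p-p0)*1000,1).tolist(),np.round(Ro.from_matrix(R0.T@R1).as_rotvec(),3).tolist()); p0,R0=p,R1
E
python3 - <<'E'
from h import *
plan(np.array([.269,.619,.219]),rot(np.radians(66.5)),[(.38,.40,.30,35),(.47,.15,.30,0),(.47,-.13,.30,-30),(.452,-.344,.2,-30)])
E
```

```text
(0.38, 0.4, 0.3, 35) -> [189.1, -81.0, -156.6] [0.0, 0.55, 0.0]
(0.47, 0.15, 0.3, 0) -> [256.4, 0.0, -69.7] [0.0, 0.611, 0.0]
(0.47, -0.13, 0.3, -30) -> [280.0, 0.0, 0.0] [0.0, 0.524, 0.0]
(0.452, -0.344, 0.2, -30) -> [194.3, 100.0, 91.4] [0.0, 0.0, 0.0]
```

Call:
play_rows(targets=[[[189,-81,-157],[0,0.55,0]],[[189,-81,-157],[0,0.55,0]],[[189,-81,-157],[0,0.55,0]],[[189,-81,-157],[0,0.55,0]],[[189,-81,-157],[0,0.55,0]]], hand=60, force=30)

```text
time: 0.72
ee_pos: [0.3811, 0.3975, 0.3014]
tcp_rot: [-0.626, 0.327, -0.328, 0.628]
force: [-0.1, 0.7, -0.8]
width: 0.647
```

Call:
play_rows(targets=[[[256,0,-70],[0,0.61,0]],[[256,0,-70],[0,0.61,0]],[[256,0,-70],[0,0.61,0]],[[256,0,-70],[0,0.61,0]],[[256,0,-70],[0,0.61,0]]])

```text
time: 1.35
ee_pos: [0.4699, 0.1479, 0.299]
tcp_rot: [-0.5, 0.501, -0.5, 0.499]
force: [0.0, 1.0, -0.2]
width: 0.65
```

Call:
play_rows(targets=[[[280,0,0],[0,0.52,0]],[[280,0,0],[0,0.52,0]],[[280,0,0],[0,0.52,0]],[[280,0,0],[0,0.52,0]],[[280,0,0],[0,0.52,0]]])

```text
time: 1.98
ee_pos: [0.4696, -0.1316, 0.299]
tcp_rot: [-0.355, 0.612, -0.611, 0.355]
force: [0.4, 0.0, 0.4]
width: 0.642
```

Call:
play_rows(targets=[[[193,190,92],[0,0,0]],[[193,190,92],[0,0,0]],[[193,190,92],[0,0,0]],[[193,190,92],[0,0,0]],[[193,190,92],[0,0,0]]])

```text
time: 2.6
ee_pos: [0.4535, -0.3436, 0.1065]
tcp_rot: [-0.355, 0.613, -0.61, 0.355]
force: [0.3, 0.1, 0.3]
width: 0.645
```

Call:
play_rows(targets=[[[0,0,0],[0,0,0]],[[0,0,0],[0,0,0]],[[0,0,0],[0,0,0]],[[0,0,0],[0,0,0]],[[0,0,0],[0,0,0]]])

```text
time: 3.22
ee_pos: [0.4539, -0.343, 0.1101]
tcp_rot: [0.355, -0.611, 0.612, -0.355]
force: [0.3, 0.8, -0.3]
width: 0.645
```

```bash
python3 - <<'E'
from workcell import manip, vision
from h import *
import cv2
d=vision.get_image("scene"); e=vision.get_image("top")
s=manip.get_state(); p=s['ee_pos']; print(p, Ro.from_quat(s['tcp_rot']).as_matrix()[:,2])
print(proj('s',p), proj('s',np.array([p[0],p[1],.064])), proj('t',p))
a=cv2.resize(d['color'][160:240,80:180],None,fx=5,fy=5,interpolation=2)
b=cv2.resize(e['color'][180:260,330:390],None,fx=5,fy=5,interpolation=2)
cv2.imwrite("pics/g1.png",np.hstack([a,b]))
E
```

```text
[ 0.45381008 -0.34313719  0.10990219] [ 8.68414032e-01 -4.95839608e-01  3.90334304e-04]
[114.52779231 199.61869768] [118.56237878 209.61087616] [375.53165293 220.07290175]
```

View pics/g1.png

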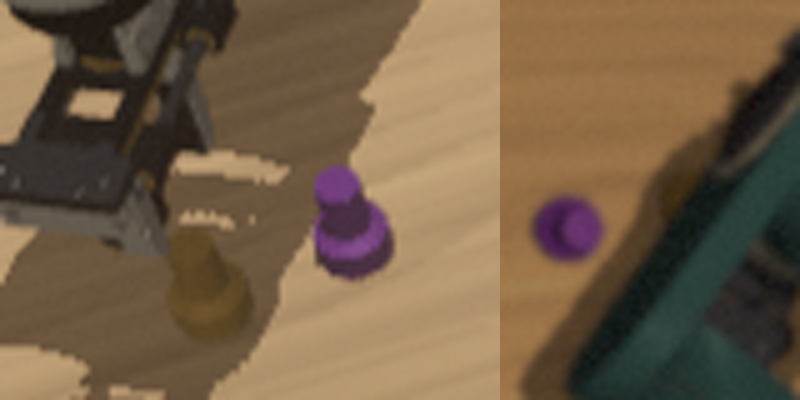

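The scene view shows the brass weight at crop (200,290), directly under the open fingers, matching the projection, with purple clear of them. I descend and grip.

Call:
play_rows(targets=[[[3,20,-1],[0,0,0]],[[3,40,-1],[0,0,0]],[[3,60,-1],[0,0,0]],[[3,80,-1],[0,0,0]],[[3,80,-1],[0,0,0]]])

```text
time: 3.95
ee_pos: [0.4506, -0.3447, 0.0275]
tcp_rot: [-0.355, 0.613, -0.611, 0.355]
force: [-0.3, -0.4, -0.2]
width: 0.644
```

Call:
play_rows(targets=[[[0,0,0],[0,0,0]],[[0,0,0],[0,0,0]],[[0,0,0],[0,0,0]],[[0,0,0],[0,0,0]],[[0,0,0],[0,0,0]]], hand=5, force=30)

```text
time: 4.58
ee_pos: [0.4515, -0.3455, 0.03]
tcp_rot: [0.355, -0.611, 0.612, -0.355]
force: [-0.0, 0.3, 3.7]
width: 0.27
```

Call:
play_rows(targets=[[[0,0,0],[0,0,0]],[[0,0,0],[0,0,0]],[[0,0,0],[0,0,0]],[[0,0,0],[0,0,0]],[[0,0,0],[0,0,0]]])

```text
time: 5.2
ee_pos: [0.4515, -0.3455, 0.0299]
tcp_rot: [0.355, -0.611, 0.612, -0.355]
force: [-1.2, 0.7, 6.0]
width: 0.265
```

```bash
python3 - <<'E'
from h import *
from workcell import manip
s=manip.get_state(); print(s['ee_pos'])
plan(np.array([.4515,-.3455,.030]),rot(np.radians(-29.8)),[(.4515,-.3455,.18,-29.8),(.47,-.15,.33,-20),(.56,.08,.33,-13.4),(.5855,.1654,.20,-13.4),(.5855,.1654,.075,-13.4)])
E
```

```text
[ 0.45149863 -0.34545008  0.02994339]
(0.4515, -0.3455, 0.18, -29.8) -> [0.0, -150.0, 0.0] [0.0, 0.0, 0.0]
(0.47, -0.15, 0.33, -20) -> [-178.8, -150.0, -81.1] [0.0, -0.171, 0.0]
(0.56, 0.08, 0.33, -13.4) -> [-246.9, 0.0, 5.9] [0.0, -0.115, 0.0]
(0.5855, 0.1654, 0.2, -13.4) -> [-89.0, 130.0, 5.0] [0.0, 0.0, 0.0]
(0.5855, 0.1654, 0.075, -13.4) -> [0.0, 125.0, 0.0] [0.0, 0.0, 0.0]
```

Call:
play_rows(targets=[[[0,-30,0],[0,0,0]],[[0,-60,0],[0,0,0]],[[0,-90,0],[0,0,0]],[[0,-120,0],[0,0,0]],[[0,-150,0],[0,0,0]]])

```text
time: 5.82
ee_pos: [0.451, -0.3451, 0.1799]
tcp_rot: [-0.355, 0.612, -0.611, 0.355]
force: [0.4, -0.8, -3.0]
width: 0.266
```

Call:
play_rows(targets=[[[-36,-30,-16],[0,-0.035,0]],[[-72,-60,-32],[0,-0.07,0]],[[-108,-90,-48],[0,-0.105,0]],[[-144,-120,-64],[0,-0.14,0]],[[-179,-150,-81],[0,-0.17,0]]])

```text
time: 6.45
ee_pos: [0.4696, -0.1484, 0.33]
tcp_rot: [-0.406, 0.579, -0.579, 0.406]
force: [1.1, 0.3, -2.7]
width: 0.268
```

Call:
play_rows(targets=[[[-50,0,1],[0,-0.025,0]],[[-100,0,2],[0,-0.05,0]],[[-150,0,3],[0,-0.075,0]],[[-200,0,4],[0,-0.1,0]],[[-247,0,6],[0,-0.115,0]]])

```text
time: 7.08
ee_pos: [0.5601, 0.0821, 0.329]
tcp_rot: [-0.439, 0.555, -0.555, 0.438]
force: [-0.7, -0.6, -2.6]
width: 0.268
```

Call:
play_rows(targets=[[[-25,10,1],[0,0,0]],[[-50,40,2],[0,0,0]],[[-75,80,4],[0,0,0]],[[-89,110,5],[0,0,0]],[[-89,130,5],[0,0,0]]])

```text
time: 7.7
ee_pos: [0.5849, 0.1662, 0.1972]
tcp_rot: [-0.439, 0.555, -0.554, 0.438]
force: [0.3, -0.1, -2.4]
width: 0.269
```

Call:
play_rows(targets=[[[0,30,0],[0,0,0]],[[0,60,0],[0,0,0]],[[0,90,0],[0,0,0]],[[0,115,0],[0,0,0]],[[0,125,0],[0,0,0]]])

```text
time: 8.32
ee_pos: [0.5849, 0.1649, 0.0734]
tcp_rot: [-0.439, 0.555, -0.555, 0.438]
force: [-0.0, -0.4, -1.5]
width: 0.268
```

Call:
play_rows(targets=[[[0,0,0],[0,0,0]],[[0,0,0],[0,0,0]],[[0,0,0],[0,0,0]],[[0,0,0],[0,0,0]],[[0,0,0],[0,0,0]]])

```text
time: 8.95
ee_pos: [0.5854, 0.1658, 0.0748]
tcp_rot: [0.438, -0.555, 0.555, -0.438]
force: [0.3, -0.8, -2.7]
width: 0.269
```

```bash
python3 - <<'E'
from workcell import manip, vision
from h import *
import cv2
d=vision.get_image("scene"); e=vision.get_image("top")
s=manip.get_state(); p=s['ee_pos']; print(p, Ro.from_quat(s['tcp_rot']).as_matrix()[:,2],s['force'],s['width'])
print('weight foot centre proj',proj('s',p-[0,0,.03]),proj('s',p+[0,0,.034]),proj('t',p))
a=cv2.resize(d['color'][135:235,215:335],None,fx=5,fy=5,interpolation=2)
b=cv2.resize(e['color'][150:250,195:235],None,fx=5,fy=5,interpolation=2)
cv2.imwrite("pics/g2.png",np.hstack([a,b]))
E
```

```text
[0.58543453 0.16572026 0.07471116] [ 9.72748325e-01 -2.31863521e-01  6.60284439e-05] [-0.35115134 -0.13221799 -2.10219403] 0.2626689416074815
weight foot centre proj [305.94495911 195.43980121] [307.8823594  181.46402316] [209.97680899 182.96374185]
```

View pics/g2.png

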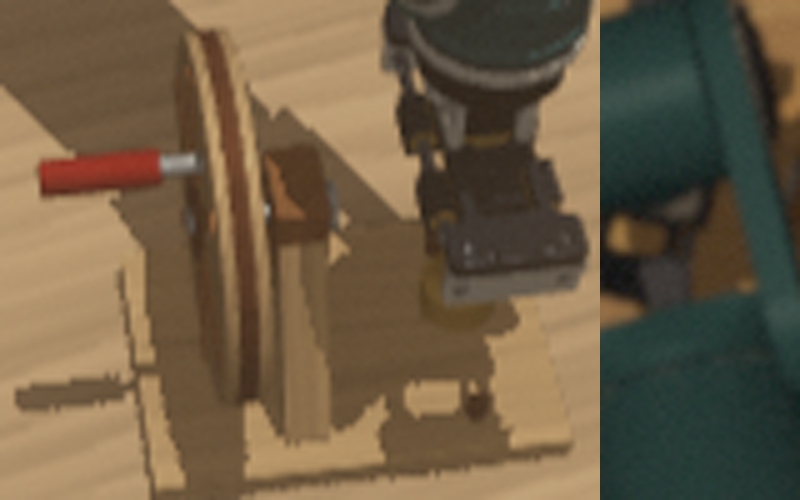

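The weight hangs between the pins, with its foot at about scene (306.6,195), matching the predicted (306,195). I lower it and release.

Call:
play_rows(targets=[[[0,10,0],[0,0,0]],[[0,18,0],[0,0,0]],[[0,23,0],[0,0,0]],[[0,26,0],[0,0,0]],[[0,27,0],[0,0,0]]])

```text
time: 9.68
ee_pos: [0.5854, 0.1658, 0.048]
tcp_rot: [-0.438, 0.555, -0.555, 0.438]
force: [-5.8, -0.6, 7.9]
width: 0.27
```

Call:
play_rows(targets=[[[0,0,0],[0,0,0]],[[0,0,0],[0,0,0]],[[0,0,0],[0,0,0]],[[0,0,0],[0,0,0]],[[0,0,0],[0,0,0]]])

```text
time: 10.3
ee_pos: [0.5855, 0.1658, 0.048]
tcp_rot: [0.438, -0.555, 0.555, -0.438]
force: [-3.5, -0.5, 5.0]
width: 0.267
```

Call:
play_rows(targets=[[[0,0,0],[0,0,0]],[[0,0,0],[0,0,0]],[[0,0,0],[0,0,0]],[[0,0,0],[0,0,0]],[[0,0,0],[0,0,0]]], hand=55)

```text
time: 10.92
ee_pos: [0.5854, 0.1657, 0.0476]
tcp_rot: [0.438, -0.555, 0.555, -0.438]
force: [-0.2, -0.6, -0.3]
width: 0.589
```

Call:
play_rows(targets=[[[0,-20,0],[0,0,0]],[[0,-60,0],[0,0,0]],[[0,-120,0],[0,0,0]],[[0,-180,0],[0,0,0]],[[0,-240,0],[0,0,0]]])

```text
time: 11.55
ee_pos: [0.5849, 0.1656, 0.2915]
tcp_rot: [0.438, -0.555, 0.555, -0.439]
force: [0.7, 0.5, -0.1]
width: 0.59
```

Call:
play_rows(targets=[[[0,-50,0],[0,0,0]],[[50,-60,0],[0,0,0]],[[100,-60,0],[0,0,0]],[[150,-60,0],[0,0,0]],[[207,-60,0],[0,0,0]]])

```text
time: 12.18
ee_pos: [0.5364, -0.0368, 0.3493]
tcp_rot: [0.438, -0.554, 0.555, -0.439]
force: [0.2, 0.2, -0.1]
width: 0.591
```

Call:
play_rows(targets=[[[0,0,0],[0,0,0]],[[0,0,0],[0,0,0]],[[0,0,0],[0,0,0]],[[0,0,0],[0,0,0]],[[0,0,0],[0,0,0]]])

```text
time: 12.8
ee_pos: [0.5375, -0.0351, 0.3476]
tcp_rot: [-0.439, 0.555, -0.555, 0.438]
force: [-0.5, 0.2, -0.4]
width: 0.59
```

```bash
python3 - <<'E'
from workcell import manip, vision
from h import *
import cv2
d=vision.get_image("scene"); e=vision.get_image("top")
s=manip.get_state(); p=s['ee_pos']; print(p,s['force'],s['width'])
print(proj('s',p),proj('s',np.array([.5855,.1654,.082])),proj('t',np.array([.5855,.1654,.082])))
a=cv2.resize(d['color'][105:235,215:335],None,fx=4,fy=4,interpolation=2)
b=cv2.resize(e['color'][150:280,190:265],None,fx=4,fy=4,interpolation=2)
cv2.imwrite("pics/g3.png",np.hstack([a,b]))
E
```

```text
[ 0.53746556 -0.03530331  0.34757365] [ 0.0312426  -1.01535189  0.48351097] 0.5893147793253405
[229.725097   126.36445652] [306.96273082 187.47782185] [209.85572135 182.73048566]
```

View pics/g3.png

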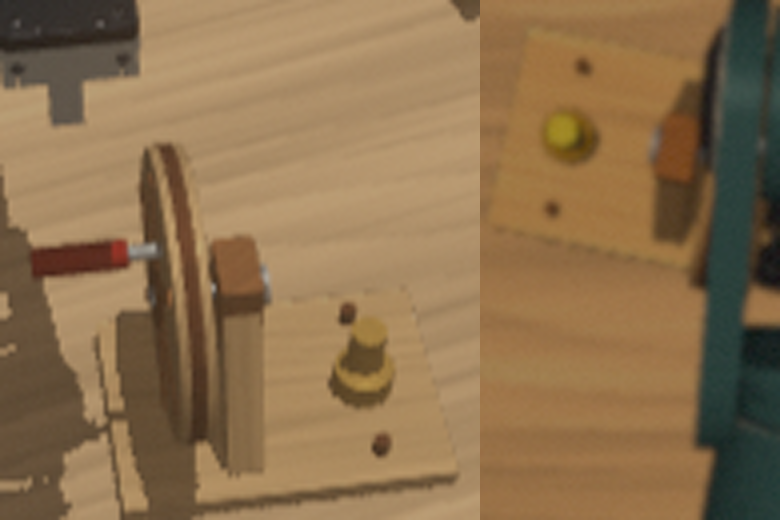

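The weight stands upright midway between the pins: grip top at scene (307.5,187) against an expected (307,187.5), and top view (210.5,182.7) against (209.9,182.7). The handle is at scene (235,169), so q≈0.2. Next I grip the handle.

Call:
play_rows(targets=[[[2,20,11],[0,0,0]],[[2,50,11],[0,0,0]],[[2,90,11],[0,0,0]],[[2,125,11],[0,0,0]],[[2,150,11],[0,0,0]]])

```text
time: 13.52
ee_pos: [0.5472, -0.0403, 0.1942]
tcp_rot: [-0.439, 0.556, -0.554, 0.438]
force: [0.5, -0.9, 0.6]
width: 0.592
```

Call:
play_rows(targets=[[[0,6,0],[0,0,0]],[[0,12,0],[0,0,0]],[[0,12,0],[0,0,0]],[[0,12,0],[0,0,0]],[[0,12,0],[0,0,0]]])

```text
time: 14.15
ee_pos: [0.5478, -0.0402, 0.1862]
tcp_rot: [0.438, -0.555, 0.555, -0.438]
force: [0.5, -0.1, -1.2]
width: 0.592
```

Call:
play_rows(targets=[[[0,0,0],[0,0,0]],[[0,0,0],[0,0,0]],[[0,0,0],[0,0,0]],[[0,0,0],[0,0,0]],[[0,0,0],[0,0,0]]], hand=2, force=25)

```text
time: 14.78
ee_pos: [0.5477, -0.0402, 0.1856]
tcp_rot: [0.438, -0.555, 0.555, -0.438]
force: [0.4, -0.1, -1.4]
width: 0.208
```

Call:
play_rows(targets=[[[0,0,0],[0,0,0]],[[0,0,0],[0,0,0]],[[0,0,0],[0,0,0]],[[0,0,0],[0,0,0]],[[0,0,0],[0,0,0]]])

```text
time: 15.4
ee_pos: [0.5477, -0.0402, 0.1856]
tcp_rot: [0.438, -0.555, 0.555, -0.438]
force: [3.3, -1.5, -2.2]
width: 0.205
```

```bash
python3 - <<'E'
from workcell import manip, vision
from h import *
import cv2
d=vision.get_image("scene")
s=manip.get_state(); print(s['ee_pos'],s['force'],s['moment'],s['width'])
g=s['ee_pos']+[0,0,.019]
print(proj('s',g))
cv2.imwrite("pics/g4.png",cv2.resize(d['color'][105:235,200:335],None,fx=4,fy=4,interpolation=2))
E
```

```text
[ 0.54767673 -0.04015403  0.18562777] [ 2.2681685  -1.02821608 -1.55506784] [-0.25703786 -0.32806156 -0.05504235] 0.20839892988593292
[231.81893887 170.00041918]
```

View pics/g4.png

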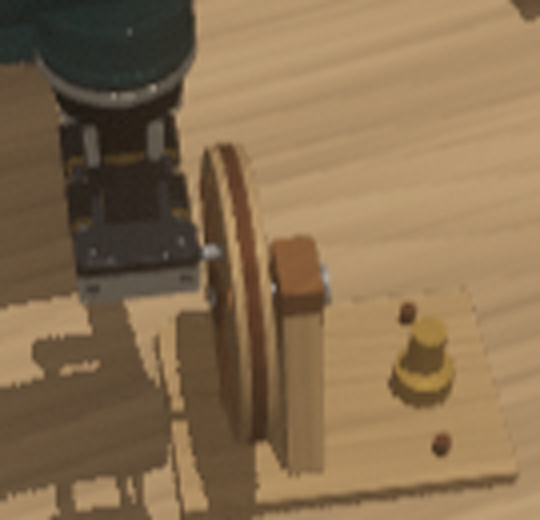

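Handle gripped (opening 19 mm, TCP gives q≈0.186). Next I plan the circle rows.

```bash
cat > circ.py <<'E'
import sys, numpy as np, json
q0,step,n=map(float,sys.argv[1:4])
L=lambda q: np.round([-60*np.cos(q),60*np.sin(q)],1)
for i in range(int(n)):
    a=q0+i*5*step
    print(round(a,3),json.dumps([[[0]+np.round(L(a+step*j)-L(a),1).tolist(),[0,0,0]] for j in range(1,6)]).replace(' ',''))
E
python3 circ.py .186 .10472 12
```

```text
0.186 [[[0,1.5,6.1],[0,0,0]],[[0,3.6,12.0],[0,0,0]],[[0,6.3,17.7],[0,0,0]],[[0,9.6,23.0],[0,0,0]],[[0,13.5,28.0],[0,0,0]]]
0.71 [[[0,4.3,4.5],[0,0,0]],[[0,9.1,8.6],[0,0,0]],[[0,14.3,12.1],[0,0,0]],[[0,19.8,15.1],[0,0,0]],[[0,25.6,17.5],[0,0,0]]]
1.233 [[[0,6.1,1.8],[0,0,0]],[[0,12.2,2.9],[0,0,0]],[[0,18.5,3.4],[0,0,0]],[[0,24.8,3.2],[0,0,0]],[[0,31.0,2.4],[0,0,0]]]
1.757 [[[0,6.1,-1.5],[0,0,0]],[[0,12.0,-3.6],[0,0,0]],[[0,17.7,-6.3],[0,0,0]],[[0,23.0,-9.6],[0,0,0]],[[0,28.0,-13.5],[0,0,0]]]
2.28 [[[0,4.5,-4.3],[0,0,0]],[[0,8.6,-9.1],[0,0,0]],[[0,12.1,-14.3],[0,0,0]],[[0,15.1,-19.8],[0,0,0]],[[0,17.5,-25.6],[0,0,0]]]
2.804 [[[0,1.8,-6.1],[0,0,0]],[[0,2.9,-12.2],[0,0,0]],[[0,3.4,-18.5],[0,0,0]],[[0,3.2,-24.8],[0,0,0]],[[0,2.4,-31.0],[0,0,0]]]
3.328 [[[0,-1.5,-6.1],[0,0,0]],[[0,-3.6,-12.0],[0,0,0]],[[0,-6.3,-17.7],[0,0,0]],[[0,-9.6,-23.0],[0,0,0]],[[0,-13.5,-28.0],[0,0,0]]]
3.851 [[[0,-4.3,-4.5],[0,0,0]],[[0,-9.1,-8.6],[0,0,0]],[[0,-14.3,-12.1],[0,0,0]],[[0,-19.8,-15.1],[0,0,0]],[[0,-25.6,-17.5],[0,0,0]]]
4.375 [[[0,-6.1,-1.8],[0,0,0]],[[0,-12.2,-2.9],[0,0,0]],[[0,-18.5,-3.4],[0,0,0]],[[0,-24.8,-3.2],[0,0,0]],[[0,-31.0,-2.4],[0,0,0]]]
4.898 [[[0,-6.1,1.5],[0,0,0]],[[0,-12.0,3.6],[0,0,0]],[[0,-17.7,6.3],[0,0,0]],[[0,-23.0,9.6],[0,0,0]],[[0,-28.0,13.5],[0,0,0]]]
5.422 [[[0,-4.5,4.3],[0,0,0]],[[0,-8.6,9.1],[0,0,0]],[[0,-12.1,14.3],[0,0,0]],[[0,-15.1,19.8],[0,0,0]],[[0,-17.5,25.6],[0,0,0]]]
5.946 [[[0,-1.8,6.1],[0,0,0]],[[0,-2.9,12.2],[0,0,0]],[[0,-3.4,18.5],[0,0,0]],[[0,-3.2,24.8],[0,0,0]],[[0,-2.4,31.0],[0,0,0]]]
```

Call:
play_rows(targets=[[[0,1.5,6.1],[0,0,0]],[[0,3.6,12.0],[0,0,0]],[[0,6.3,17.7],[0,0,0]],[[0,9.6,23.0],[0,0,0]],[[0,13.5,28.0],[0,0,0]]])

```text
time: 16.08
ee_pos: [0.5752, -0.0467, 0.1718]
tcp_rot: [-0.438, 0.555, -0.555, 0.438]
force: [-5.0, -0.2, -0.8]
width: 0.212
```

Call:
play_rows(targets=[[[0,4.3,4.5],[0,0,0]],[[0,9.1,8.6],[0,0,0]],[[0,14.3,12.1],[0,0,0]],[[0,19.8,15.1],[0,0,0]],[[0,25.6,17.5],[0,0,0]]])

```text
time: 16.7
ee_pos: [0.5919, -0.0507, 0.1463]
tcp_rot: [-0.438, 0.555, -0.555, 0.438]
force: [-7.4, -0.2, 2.8]
width: 0.206
```

Call:
play_rows(targets=[[[0,6.1,1.8],[0,0,0]],[[0,12.2,2.9],[0,0,0]],[[0,18.5,3.4],[0,0,0]],[[0,24.8,3.2],[0,0,0]],[[0,31.0,2.4],[0,0,0]]])

```text
time: 17.32
ee_pos: [0.5943, -0.0513, 0.1158]
tcp_rot: [0.438, -0.555, 0.555, -0.438]
force: [-9.5, 1.2, 7.7]
width: 0.205
```

Call:
play_rows(targets=[[[0,6.1,-1.5],[0,0,0]],[[0,12.0,-3.6],[0,0,0]],[[0,17.7,-6.3],[0,0,0]],[[0,23.0,-9.6],[0,0,0]],[[0,28.0,-13.5],[0,0,0]]])

```text
time: 17.95
ee_pos: [0.5822, -0.0484, 0.0888]
tcp_rot: [0.437, -0.554, 0.556, -0.439]
force: [-0.7, -1.1, 9.9]
width: 0.208
```

Call:
play_rows(targets=[[[0,4.5,-4.3],[0,0,0]],[[0,8.6,-9.1],[0,0,0]],[[0,12.1,-14.3],[0,0,0]],[[0,15.1,-19.8],[0,0,0]],[[0,17.5,-25.6],[0,0,0]]])

```text
time: 18.58
ee_pos: [0.558, -0.0426, 0.0709]
tcp_rot: [0.437, -0.554, 0.556, -0.439]
force: [8.8, -3.0, 0.1]
width: 0.21
```

Call:
play_rows(targets=[[[0,1.8,-6.1],[0,0,0]],[[0,2.9,-12.2],[0,0,0]],[[0,3.4,-18.5],[0,0,0]],[[0,3.2,-24.8],[0,0,0]],[[0,2.4,-31.0],[0,0,0]]])

```text
time: 19.2
ee_pos: [0.5271, -0.0352, 0.0676]
tcp_rot: [0.437, -0.554, 0.556, -0.439]
force: [7.7, -3.2, -5.1]
width: 0.21
```

Call:
play_rows(targets=[[[0,-1.5,-6.1],[0,0,0]],[[0,-3.6,-12.0],[0,0,0]],[[0,-6.3,-17.7],[0,0,0]],[[0,-9.6,-23.0],[0,0,0]],[[0,-13.5,-28.0],[0,0,0]]])

```text
time: 19.82
ee_pos: [0.4991, -0.0285, 0.0808]
tcp_rot: [0.438, -0.555, 0.555, -0.438]
force: [4.9, -0.4, -6.0]
width: 0.206
```

Call:
play_rows(targets=[[[0,-4.3,-4.5],[0,0,0]],[[0,-9.1,-8.6],[0,0,0]],[[0,-14.3,-12.1],[0,0,0]],[[0,-19.8,-15.1],[0,0,0]],[[0,-25.6,-17.5],[0,0,0]]])

```text
time: 20.45
ee_pos: [0.4814, -0.0243, 0.1071]
tcp_rot: [-0.438, 0.555, -0.555, 0.438]
force: [0.6, -0.8, -6.8]
width: 0.204
```

Call:
play_rows(targets=[[[0,-6.1,-1.8],[0,0,0]],[[0,-12.2,-2.9],[0,0,0]],[[0,-18.5,-3.4],[0,0,0]],[[0,-24.8,-3.2],[0,0,0]],[[0,-31.0,-2.4],[0,0,0]]])

```text
time: 21.08
ee_pos: [0.4794, -0.0238, 0.1383]
tcp_rot: [-0.438, 0.555, -0.555, 0.438]
force: [-4.1, 0.7, -4.0]
width: 0.208
```

Call:
play_rows(targets=[[[0,-6.1,1.5],[0,0,0]],[[0,-12.0,3.6],[0,0,0]],[[0,-17.7,6.3],[0,0,0]],[[0,-23.0,9.6],[0,0,0]],[[0,-28.0,13.5],[0,0,0]]])

```text
time: 21.7
ee_pos: [0.4929, -0.0271, 0.1664]
tcp_rot: [0.438, -0.555, 0.555, -0.438]
force: [-3.2, 1.5, 0.1]
width: 0.207
```

Call:
play_rows(targets=[[[0,-4.5,4.3],[0,0,0]],[[0,-8.6,9.1],[0,0,0]],[[0,-12.1,14.3],[0,0,0]],[[0,-15.1,19.8],[0,0,0]],[[0,-17.5,25.6],[0,0,0]]])

```text
time: 22.32
ee_pos: [0.518, -0.033, 0.1835]
tcp_rot: [0.438, -0.555, 0.555, -0.438]
force: [-2.1, 1.0, 0.3]
width: 0.206
```

Call:
play_rows(targets=[[[0,-1.8,6.1],[0,0,0]],[[0,-2.9,12.2],[0,0,0]],[[0,-3.4,18.5],[0,0,0]],[[0,-3.2,24.8],[0,0,0]],[[0,-2.4,31.0],[0,0,0]]])

```text
time: 22.95
ee_pos: [0.548, -0.0403, 0.1855]
tcp_rot: [-0.438, 0.555, -0.555, 0.438]
force: [-1.9, -0.0, -0.6]
width: 0.209
```

```bash
cat > fit.py <<'E'
import numpy as np
X=np.array([.9726,-.2325,0]); S=np.array([.5534,.0312,0])
def fit(D,sg):
    D=np.array(D,float); P=D[:,:3]-S; F=D[:,3:]
    q=np.arctan2(P@X,P[:,2]+.019-.145)
    T=-.06*((F@X)*np.cos(q)-F[:,2]*np.sin(q))       # hand's torque on wheel, +q
    return q,T
# gravity torque about +y with heavy spot at angle a (same convention as q): +A sin(a); heavy at q+b
fw=[(.5752,-.0467,.1718,-5,-.2,-.8),(.5919,-.0507,.1463,-7.4,-.2,2.8),(.5943,-.0513,.1158,-9.5,1.2,7.7),(.5822,-.0484,.0888,-.7,-1.1,9.9),(.558,-.0426,.0709,8.8,-3,.1),(.5271,-.0352,.0676,7.7,-3.2,-5.1),(.4991,-.0285,.0808,4.9,-.4,-6),(.4814,-.0243,.1071,.6,-.8,-6.8),(.4794,-.0238,.1383,-4.1,.7,-4),(.4929,-.0271,.1664,-3.2,1.5,.1),(.518,-.033,.1835,-2.1,1,.3),(.548,-.0403,.1855,-1.9,0,-.6)]
bw=[]
def solve(fw,bw):
    r=[fit(d,s)+(s*np.ones(len(d)),) for d,s in((fw,1),(bw,-1)) if d]
    q,T,s=map(np.concatenate,zip(*r))
    # hand torque T = drag*s - A sin(q+b)
    M=np.c_[s,-np.sin(q),-np.cos(q)]
    c,res,*_=np.linalg.lstsq(M,T,rcond=None)
    b=np.arctan2(c[2],c[1]); print("drag",c[0],"A",np.hypot(c[1],c[2]),"b",b,"q for heavy down",(np.pi-b+np.pi)%(2*np.pi)-np.pi,"rms",np.std(T-M@c))
    print(np.round(np.c_[q,T,M@c],3).tolist())
E
python3 -c "from fit import *;solve(fw,[])"; python3 circ.py .186 -.10472 12
```

```text
drag 0.3233537487944813 A 0.21057143214516313 b 1.6424828192763556 q for heavy down 1.4991098343134377 rms 0.0214266849231776
[[0.709, 0.188, 0.174], [1.226, 0.303, 0.267], [1.742, 0.358, 0.374], [2.245, 0.448, 0.466], [2.767, 0.519, 0.524], [-2.97, 0.539, 0.528], [-2.431, 0.456, 0.473], [-1.89, 0.402, 0.375], [-1.366, 0.286, 0.266], [-0.842, 0.134, 0.172], [-0.327, 0.123, 0.12], [0.189, 0.102, 0.12]]
0.186 [[[0,-0.8,-6.2],[0,0,0]],[[0,-1.0,-12.5],[0,0,0]],[[0,-0.5,-18.8],[0,0,0]],[[0,0.6,-24.9],[0,0,0]],[[0,2.4,-31.0],[0,0,0]]]
-0.338 [[[0,2.4,-5.8],[0,0,0]],[[0,5.4,-11.3],[0,0,0]],[[0,8.9,-16.5],[0,0,0]],[[0,13.0,-21.3],[0,0,0]],[[0,17.5,-25.6],[0,0,0]]]
-0.861 [[[0,5.0,-3.9],[0,0,0]],[[0,10.3,-7.2],[0,0,0]],[[0,16.0,-9.9],[0,0,0]],[[0,21.9,-12.0],[0,0,0]],[[0,28.0,-13.5],[0,0,0]]]
-1.385 [[[0,6.2,-0.8],[0,0,0]],[[0,12.5,-1.0],[0,0,0]],[[0,18.8,-0.5],[0,0,0]],[[0,24.9,0.6],[0,0,0]],[[0,31.0,2.4],[0,0,0]]]
-1.908 [[[0,5.8,2.4],[0,0,0]],[[0,11.3,5.4],[0,0,0]],[[0,16.5,8.9],[0,0,0]],[[0,21.3,13.0],[0,0,0]],[[0,25.6,17.5],[0,0,0]]]
-2.432 [[[0,3.9,5.0],[0,0,0]],[[0,7.2,10.3],[0,0,0]],[
[... 154 characters left out ...]
6,24.9],[0,0,0]],[[0,-2.4,31.0],[0,0,0]]]
-3.479 [[[0,-2.4,5.8],[0,0,0]],[[0,-5.4,11.3],[0,0,0]],[[0,-8.9,16.5],[0,0,0]],[[0,-13.0,21.3],[0,0,0]],[[0,-17.5,25.6],[0,0,0]]]
-4.003 [[[0,-5.0,3.9],[0,0,0]],[[0,-10.3,7.2],[0,0,0]],[[0,-16.0,9.9],[0,0,0]],[[0,-21.9,12.0],[0,0,0]],[[0,-28.0,13.5],[0,0,0]]]
-4.526 [[[0,-6.2,0.8],[0,0,0]],[[0,-12.5,1.0],[0,0,0]],[[0,-18.8,0.5],[0,0,0]],[[0,-24.9,-0.6],[0,0,0]],[[0,-31.0,-2.4],[0,0,0]]]
-5.05 [[[0,-5.8,-2.4],[0,0,0]],[[0,-11.3,-5.4],[0,0,0]],[[0,-16.5,-8.9],[0,0,0]],[[0,-21.3,-13.0],[0,0,0]],[[0,-25.6,-17.5],[0,0,0]]]
-5.574 [[[0,-3.9,-5.0],[0,0,0]],[[0,-7.2,-10.3],[0,0,0]],[[0,-9.9,-16.0],[0,0,0]],[[0,-12.0,-21.9],[0,0,0]],[[0,-13.5,-28.0],[0,0,0]]]
```

The fit is clean: drag 0.323 N·m against the stated 0.32, A = 0.21 N·m, and residual 0.02. The heavy side is down at q≈1.50. I go to 1.76 and come back to 1.50, which also gives a reverse reading.

Call:
play_rows(targets=[[[0,1.5,6.1],[0,0,0]],[[0,3.6,12.0],[0,0,0]],[[0,6.3,17.7],[0,0,0]],[[0,9.6,23.0],[0,0,0]],[[0,13.5,28.0],[0,0,0]]])

```text
time: 23.58
ee_pos: [0.5751, -0.0467, 0.1718]
tcp_rot: [-0.438, 0.555, -0.555, 0.438]
force: [-3.5, 0.2, -0.3]
width: 0.209
```

Call:
play_rows(targets=[[[0,4.3,4.5],[0,0,0]],[[0,9.1,8.6],[0,0,0]],[[0,14.3,12.1],[0,0,0]],[[0,19.8,15.1],[0,0,0]],[[0,25.6,17.5],[0,0,0]]])

```text
time: 24.2
ee_pos: [0.5919, -0.0507, 0.1462]
tcp_rot: [-0.438, 0.555, -0.555, 0.438]
force: [-8.4, 0.3, 2.2]
width: 0.211
```

Call:
play_rows(targets=[[[0,6.1,1.8],[0,0,0]],[[0,12.2,2.9],[0,0,0]],[[0,18.5,3.4],[0,0,0]],[[0,24.8,3.2],[0,0,0]],[[0,31.0,2.4],[0,0,0]]])

```text
time: 24.82
ee_pos: [0.5943, -0.0513, 0.1158]
tcp_rot: [0.438, -0.555, 0.555, -0.438]
force: [-8.5, 0.4, 8.6]
width: 0.206
```

Call:
play_rows(targets=[[[0,-3.1,0.3],[0,0,0]],[[0,-6.2,0.6],[0,0,0]],[[0,-9.2,0.8],[0,0,0]],[[0,-12.3,0.9],[0,0,0]],[[0,-15.3,0.9],[0,0,0]]])

```text
time: 25.45
ee_pos: [0.5949, -0.0514, 0.1309]
tcp_rot: [-0.438, 0.555, -0.555, 0.438]
force: [-5.8, -0.2, -5.5]
width: 0.206
```

Call:
play_rows(targets=[[[0,0,0],[0,0,0]],[[0,0,0],[0,0,0]],[[0,0,0],[0,0,0]],[[0,0,0],[0,0,0]],[[0,0,0],[0,0,0]]])

```text
time: 26.08
ee_pos: [0.595, -0.0514, 0.1312]
tcp_rot: [-0.438, 0.555, -0.555, 0.438]
force: [-6.6, 0.5, -2.5]
width: 0.203
```

```bash
python3 - <<'E'
from fit import *
e=[(.5751,-.0467,.1718,-3.5,.2,-.3),(.5919,-.0507,.1462,-8.4,.3,2.2),(.5943,-.0513,.1158,-8.5,.4,8.6)]
solve(fw+e,[(.5949,-.0514,.1309,-5.8,-.2,-5.5)])
from workcell import manip, vision
from h import *
import cv2
d=vision.get_image("scene"); s=manip.get_state(); print(s['force'],s['width'],proj('s',s['ee_pos']+[0,0,.019]))
cv2.imwrite("pics/g5.png",cv2.resize(d['color'][105:255,190:340],None,fx=4,fy=4,interpolation=2))
E
```

```text
drag 0.32399579092596237 A 0.21520198102822302 b 1.6801164833057618 q for heavy down 1.4614761702840315 rms 0.023776157965904217
[[0.709, 0.188, 0.177], [1.226, 0.303, 0.274], [1.742, 0.358, 0.384], [2.245, 0.448, 0.476], [2.767, 0.519, 0.532], [-2.97, 0.539, 0.531], [-2.431, 0.456, 0.471], [-1.89, 0.402, 0.369], [-1.366, 0.286, 0.257], [-0.842, 0.134, 0.164], [-0.327, 0.123, 0.114], [0.189, 0.102, 0.118], [0.708, 0.146, 0.177], [1.227, 0.291, 0.274], [1.742, 0.423, 0.384], [1.489, -0.301, -0.318]]
[-6.781317    0.57260979 -2.83385044] 0.2060459967075739 [234.71147532 197.91989649]
```

View pics/g5.png

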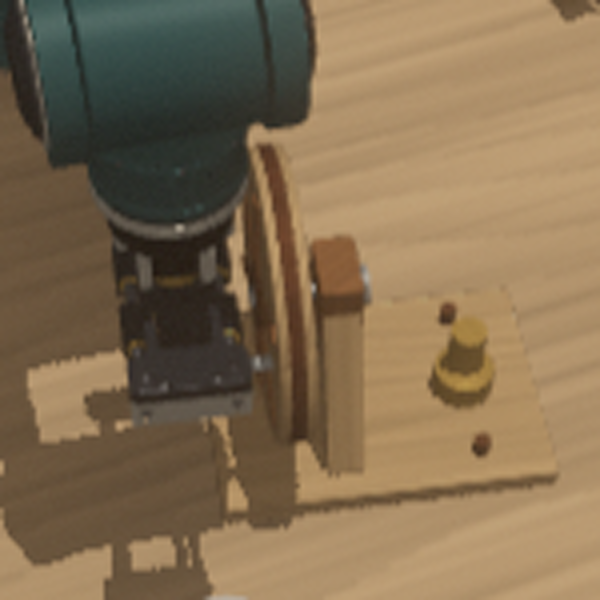

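The picture shows the handle held, with its pin at scene (255.5,195.5), and the weight upright between the pins at (307,188). The refit puts heavy-down at q≈1.46, and the wheel stands at 1.49, so I hand the job in.

```bash
python3 -c "
from workcell import manip
print(manip.finish_job())"
```

```text
the job is handed in; nothing more can be done
None
```

I stood the brass weight between the pins, found the wheel's heavy side by feel, turned it down and handed the job in at about 26 s, still gripping the handle. The hand-in reported no verdict.

- **Weight:** it stands upright and let go. In both camera views its top was within about 1 pixel (roughly 2 mm) of the expected spot midway between the pins.
- **Heavy side:** I took force readings over one full turn. The fit gave a bearing drag of 0.324 N·m against the stated 0.32, and a heavy-side pull of 0.215 N·m. It puts the heavy side straight down at q≈1.46 to 1.50.
- **Final position:** the wheel is at q≈1.49. The one reading taken turning backwards there showed only the drag, which agrees with the heavy side being down. The fit assumes the force sensor has no offset; one of 0.5 N would shift the angle by about 0.14 rad, inside the 0.35 rad allowed.
- **Grip:** the handle is held with a 25 N setting at an opening of about 19 mm, and the hand was at rest.
- **Bystanders:** I never reached near the glue bottle, the tin or the offcut, but I did not measure them again at the end.

None of my final checks failed. The only error on the way was that I paired the two pins wrongly between the camera views in the first calculation, which I corrected before moving.

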